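# Stand the recipe tablet up on its kickstand

## Robot

A 7-joint arm with a two-finger parallel gripper is mounted at the origin on the work surface. World frame = base frame: x ahead of the robot, y to its left, z up, the work surface at z = 0. Lengths are in mm, angles in rad, forces in N, time in s.
With the tool pointing down it reaches from about 400 to 900 mm from the base axis. Payload 5.6 kg.
Tool frame: the origin (TCP) lies midway between the tips of the shut fingers; the grasp point (between the pads) lies 19 mm behind it; x points along the fingers, y is the direction in which the jaws open and shut, and the axes are right-handed (so a half turn about x gives the same grasp; the last joint's range is limited). The gripper opens to 92 mm and grips with 3 to 60 N. Pads are 20 mm wide; open, the fingers measure 128 mm over their backs; the gripper's body (75 mm by 189 mm) begins 69 mm behind the grasp point.
Start: joints at [1.221, 0.468, -0.012, 1.603, 0.006, 1.071, -0.056], TCP at [196.265, -619.669, 214.592] pointing down, gripper open.
Joint ranges: [-2.53, 2.53], [-0.31, 2.02], [-1.57, 1.55], [0.28, 2.44], [-1.29, 4.43], [0.15, 1.84], [-2.92, 2.92]. Speed limits (rad/s): [2.57, 2.57, 3.14, 3.14, 3.14, 3.14, 3.14].

## Interface

Orientations are given as a rotation vector (axis times angle).
In Python, from cell import robot, grip, kin, viewer gives the robot as it stands. Calls block until the motion is done:
- robot.movep(position, orientation): joint-space move of the TCP to a pose.
- robot.servo_line(position, feed=150, rotation=None): straight line of the TCP; rotation=None keeps the orientation; feed is the mean speed in mm/s.
- robot.goto_joints(angles): joint-space move.
- grip(opening, newtons=None): opening from 0.0 (shut) to 1.0 (fully open); newtons is the grip in N (None keeps the last); returns when the fingers have stopped.
- robot.hold(seconds).
- kin.ik(position, orientation): joint angles nearest the present ones, or None.
- robot.observe(): the state.
- viewer.read_camera(name): name is "side" or "top"; returns the picture (384x512x3 uint8, red, green, blue); there is no depth.
- viewer.camera_info(name): a dict with "camera_matrix" (3x3 intrinsics, pixels), "R" (3x3) and "t" (3): a world point X has camera coordinates R X + t. Camera axes: x right, y down, z forward; pixel columns grow to the right and rows downward; lengths in mm; the calibration is good to about 2 mm. A picture is of the moment at which its call begins. camera_info takes no time and is no camera call.
A pose or a line that the arm cannot do raises robot.IKError and nothing moves.
- robot.job_done(): hands the job in, once; it reports no verdict.
Trained networks look in the newest picture that a camera, given by its name, has taken for a name from the list of things; names that differ only in an ending like _2 or _b are one class to them, and where a whole thing is asked for, a point or a joint stands for the part that bears it (a point fixed in the world has none). Each returns a list of dicts, best first, with "confidence" (0 to 1); they miss things now and then, are a little off and sometimes report something else, mostly with a low value. They report only what shows in the picture. A call takes as long as a camera call. They do not tell look-alikes from the thing itself.
- viewer.silhouettes(name, camera): "mask" (384x512 bool, what is visible of it).
- viewer.pinpoint(name, camera): "at" ([x, y, z] in mm, in the coordinates of the camera as it stood for that picture, good to about 4 mm: a listed point, or the origin of a listed thing).
The state is a dict: "t": time; "joints": joint angles; "joint_velocities": joint speeds; "joint_torque": joint torques, N m; "tcp_pos": TCP position; "tcp_rot": TCP orientation; "contact_force": force on the tool from outside, world axes, zero at the start; "wrist_torque": the same for the moment, N m; "grip_width": opening from 0.0 (shut) to 1.0 (fully open).
Only numpy, scipy, OpenCV 4.12 (cv2) and the standard library are available. Lean on these libraries where they do the work, as an engineer would, in place of code of your own. Each camera call takes 0.05 s, during which the arm holds its last target. There are 200 camera calls.

## Task

Swing the orange kickstand on the back of the blue recipe tablet all the way out to its stop, then take the tablet out of the steel wire rack and stand it up, leaning on that kickstand, in the middle of the magenta mat and square with it, its screen facing across the counter away from the robot. Keep hold of it until its lower edge and the kickstand's foot are both down on the mat, then let go, and leave the other things on the counter where they are.

Things in the scene. Friction and masses are not known exactly. Their poses are not given: they have to be found in the camera images.
- tablet_mid (a point): Centre of the blue tablet case, a slab 170 wide (y), 150 tall (z), 12 mm thick (x), about 0.4 kg. +z runs up to its upper edge, +x out of the screen; the kickstand is on the back (-x). It starts loose in the rack, top leaning 30 deg away from the robot, back facing up. Its upper 35 mm are free to grip across the thickness. Stood on the open kickstand it leans back 22 deg (0.38 rad), top towards the -x side.
- tablet_edge (a point): Middle of the tablet's lower edge on the back side, at (-6, 0, -75) mm from the tablet's centre in the tablet's axes; the line it stands on
- kickstand (a joint): Kickstand hinge: 0 folded on the back, 0.70 rad fully out at its stop. Stiff (0.06 N m friction): it stays where it is left. Opening turns it about the tablet's +y axis, the foot swinging away from the back; the standing tablet's weight presses it on its stop. If the tab is pinched, turn the hand with the leg: a hand that does not turn can lift the tablet off its seats.
- kickstand_hinge (a point): Middle of the kickstand hinge, on the back at (-9.5, 0, +25) mm from the tablet's centre in the tablet's axes; axes as the tablet's
- kickstand_tab (a point): Grip point of the orange pull tab near the leg's lower end: a block 24 mm wide (y), 12 mm along the leg, 26 mm proud of it. The point lies mid-width, 7 mm short of its outer end, 25 mm off the tablet's back when folded; 78 mm down the leg and 21.5 mm outward from the hinge. Axes turn with the leg: +z to the hinge, -x outward. The leg is 24 mm wide too, so both can be pinched along y.
- kickstand_foot (a point): Axis of the kickstand's round rubber foot (4 mm radius, 24 mm long), 92 mm down the leg from the hinge
- mat: Magenta mat fixed to the counter, 160 mm (x) by 200 mm (y), 3 mm thick; origin at the centre of its underside, +x points across the counter away from the robot (within about 25 degrees)
- rack: Fixed steel wire rack, 150 wide (y), 95 deep, 130 mm high; origin on the counter below the tablet's lower edge, which rests 45 mm up on two seats 62 mm either side of the middle, each with a 14 mm lip behind the tablet's back. Two rails lie under the screen, 20 and 90 mm up the slab. +x is the way the tablet's top leans; the tablet lifts out along its own +z.
- bowl_mid (a point): Bystander: small steel bowl, 62 mm across and 32 mm high; its centre, half-way up
- shaker_mid (a point): Bystander: dark wooden pepper shaker with a steel cap, 36 mm across, 75 mm high; its centre, half-way up
- squeeze_mid (a point): Bystander: white squeeze bottle, 52 mm across, 170 mm high; its centre, half-way up
- jar_mid (a point): Bystander: amber jar with a brass lid, 68 mm across, 100 mm high; its centre, half-way up
- cup_mid (a point): Bystander: white ceramic cup, 76 mm across, 85 mm high; its centre, half-way up
- mug_mid (a point): Bystander: blue mug with a handle, 76 mm across, 90 mm high; its centre, half-way up
Not all that is in view belongs to the job. Of the things that look like the part that bears tablet_mid, the middle-sized one is meant.

How it is judged:
By the outcome, as a careful person would: the job done as asked, in the order asked, and still so for the second after the job is handed in, with the robot touching nothing.
It also fails if it takes over 51 s, if anything falls off the work surface, if the arm or the gripper's body presses on something with over 40 N, if the wrist force passes 120 N, or if a joint passes its speed limit or range.

## Working session

There is one attempt and no reset: what is moved stays moved. The work goes in short steps, each a Python script; the robot and the scene stay as the last script left them, time stands still between calls to the robot, and variables do not carry over. Pictures are saved under pics/ and viewed, about 8 in all and at most 12, crops included, and the job is handed in when it is done.

```bash
ls; mkdir -p pics; cat > h.py <<'E'
import numpy as np, cv2
from scipy.spatial.transform import Rotation as R
from cell import robot, grip, kin, viewer
def info(c):
    i=viewer.camera_info(c); return [np.array(i[k],float) for k in("camera_matrix","R","t")]
def toworld(p,c):
    K,Rc,t=info(c); return Rc.T@(np.array(p)-t)
def proj(X,c):
    K,Rc,t=info(c); q=K@(Rc@np.array(X,float)+t); return q[:2]/q[2]
def tri(us):  # dict cam->pixel
    A=[];b=[]
    for c,u in us.items():
        K,Rc,t=info(c);P=K@np.c_[Rc,t]
        for k in(0,1):
            r=u[k]*P[2]-P[k];A.append(r[:3]);b.append(-r[3])
    A=np.array(A);b=np.array(b);n=np.linalg.norm(A,axis=1);x=np.linalg.lstsq(A/n[:,None],b/n,rcond=None)[0];return x
E
python3 - <<'E'
from h import *
for c in("side","top"):
    im=viewer.read_camera(c); cv2.imwrite(f"pics/{c}0.png",im[:,:,::-1])
    K,Rc,t=info(c); print(c,K[0,0],K[:2,2],"pos",(-Rc.T@t).round(),"fwd",Rc[2].round(2))
    for n in("tablet_mid","tablet_edge","kickstand","kickstand_hinge","kickstand_tab","kickstand_foot","mat","rack","bowl_mid","shaker_mid","squeeze_mid","jar_mid","cup_mid","mug_mid"):
        for d in viewer.pinpoint(n,c):
            w=toworld(d["at"],c); print(n,w.round(),proj(w,c).round(),round(d["confidence"],2))
print(robot.observe())
E
```

```text
pics
side 454.53808591603337 [255.68940585 188.0439555 ] pos [  86. 1023.  802.] fwd [ 0.34 -0.78 -0.53]
tablet_mid [ 366. -274.   17.] [336. 182.] 0.89
tablet_mid [ 525. -246.  108.] [289. 153.] 0.65
tablet_mid [216. 275.  32.] [338. 305.] 0.64
tablet_edge [ 317. -272.   27.] [351. 183.] 0.91
tablet_edge [314. 296.  47.] [294. 294.] 0.83
tablet_edge [ 482. -260.   49.] [302. 169.] 0.63
tablet_edge [591. 481.  42.] [147. 316.] 0.21
tablet_edge [640.  10.  15.] [224. 209.] 0.19Traceback (most recent call last):
  File "<stdin>", line 6, in <module>
ValueError: it knows: bowl_mid, cup_mid, jar_mid, kickstand_foot, kickstand_hinge, kickstand_tab, mat, mug_mid, rack, shaker_mid, squeeze_mid, tablet_edge, tablet_mid
```

```bash
python3 - <<'E'
from h import *
ims=[]
for c in("side","top"):
    im=viewer.read_camera(c); cv2.imwrite(f"pics/{c}0.png",im[:,:,::-1])
    K,Rc,t=info(c); print(c,K[0,0],K[:2,2],"pos",(-Rc.T@t).round(),"fwd",Rc[2].round(2))
    for n in("tablet_mid","tablet_edge","kickstand_hinge","kickstand_tab","kickstand_foot","mat","rack","bowl_mid","shaker_mid","squeeze_mid","jar_mid","cup_mid","mug_mid"):
        for d in viewer.pinpoint(n,c):
            if d["confidence"]>.3:
                w=toworld(d["at"],c); print(n,w.round(),proj(w,c).round(),round(d["confidence"],2))
E
```

```text
side 454.53808591603337 [255.68940585 188.0439555 ] pos [  86. 1023.  802.] fwd [ 0.34 -0.78 -0.53]
tablet_mid [ 365. -276.   18.] [337. 182.] 0.83
tablet_mid [215. 279.  34.] [338. 305.] 0.66
tablet_mid [ 527. -247.  109.] [289. 153.] 0.63
tablet_edge [ 485. -261.   47.] [301. 170.] 0.72
tablet_edge [ 315. -275.   26.] [352. 183.] 0.57
tablet_edge [ 477. -257.   78.] [304. 163.] 0.39
kickstand_hinge [ 530. -249.  137.] [289. 145.] 0.97
kickstand_hinge [196. 268.  10.] [347. 312.] 0.96
kickstand_hinge [ 381. -273.    6.] [331. 185.] 0.89
kickstand_tab [ 477. -255.   78.] [304. 163.] 0.5
kickstand_foot [ 488. -253.   56.] [300. 168.] 0.62
mat [524. 219.  -3.] [228. 266.] 0.72
rack [ 491. -248.    2.] [298. 182.] 0.83
bowl_mid [639.  10.  19.] [225. 208.] 0.77
bowl_mid [528. 217.  -2.] [227. 265.] 0.68
shaker_mid [438.  -6.  34.] [288. 216.] 0.55
squeeze_mid [ 767. -141.   84.] [210. 161.] 0.68
squeeze_mid [526. 220.  -2.] [227. 266.] 0.57
jar_mid [763.  64.  47.] [180. 201.] 0.71
cup_mid [ 593. -463.   37.] [291. 143.] 0.59
mug_mid [591. 482.  42.] [146. 317.] 0.78
top 376.80045061108
[... 368 characters left out ...]
et_edge [636.   7.  16.] [248. 173.] 0.52
kickstand_hinge [189. 265.  21.] [174. 297.] 0.91
kickstand_hinge [ 533. -254.  138.] [326. 196.] 0.76
kickstand_hinge [ 383. -275.    7.] [326. 242.] 0.55
kickstand_tab [ 474. -260.   82.] [325. 215.] 0.67
kickstand_tab [ 484. -260.   45.] [323. 214.] 0.45
kickstand_foot [ 490. -259.   57.] [324. 211.] 0.56
mat [524. 207.  -1.] [194. 203.] 0.73
bowl_mid [638.   4.  19.] [249. 172.] 0.75
shaker_mid [434.  -7.  39.] [252. 227.] 0.55
shaker_mid [526. 211.  -1.] [193. 202.] 0.38
squeeze_mid [ 762. -144.   80.] [291. 135.] 0.71
jar_mid [756.  59.  49.] [234. 139.] 0.79
cup_mid [ 591. -467.   45.] [380. 184.] 0.89
mug_mid [587. 481.  45.] [117. 184.] 0.68
```

View pics/side0.png

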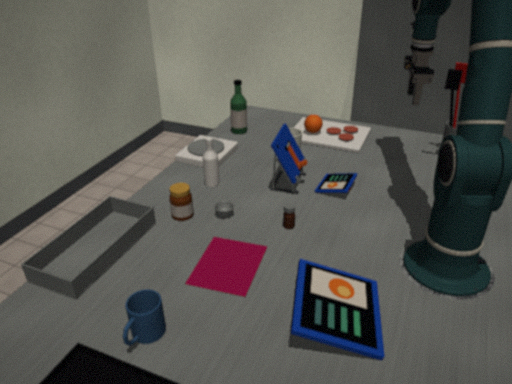

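```bash
sleep 1
```

```text
(no output)
```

View pics/top0.png

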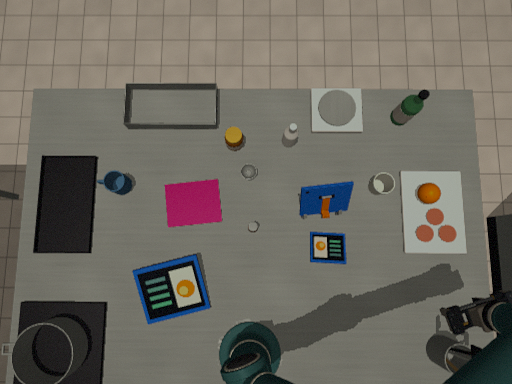

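The candidates are the small flat tablet (top 327,247), the large flat tablet (top 171,290) and the mid-sized one in the rack with the orange kickstand (top 326,200). I choose the one in the rack. Next I fit its pose and the mat's pose, using the masks from both views.

```bash
cat > fit.py <<'E'
from h import *
from scipy.optimize import minimize
SLAB=np.array([[x,y,z] for x in(-6,6) for y in(-85,85) for z in(-75,75)],float)
MAT=np.array([[x,y,3.] for x in(-80,80) for y in(-100,100)])
S=4
def hullmask(pts):
    m=np.zeros((384*S,512*S),np.uint8)
    h=cv2.convexHull(((np.array(pts)+.5)*S*16).astype(np.float32)).astype(np.int32)
    cv2.fillConvexPoly(m,h,1,shift=4); return m.astype(bool)
def best(name,c,near):
    ds=[d for d in viewer.silhouettes(name,c) if d["mask"].any()]
    def k(d):
        v,u=np.nonzero(d["mask"]); return np.hypot(u.mean()-near[0],v.mean()-near[1])
    return min(ds,key=k)["mask"]
def fit(obs,pts,pose,x0,scale):
    up={c:np.kron(m,np.ones((S,S)))>0 for c,m in obs.items()}
    def cost(q):
        p=q*scale; X=pose(p,pts)
        return sum((hullmask([proj(x,c) for x in X])^up[c]).sum()/up[c].sum() for c in up)
    x0=np.array(x0,float); sim=np.r_[[x0/scale],x0/scale+np.eye(len(x0))]
    r=minimize(cost,x0/scale,method="Nelder-Mead",options=dict(initial_simplex=sim,xatol=.01,fatol=1e-4,maxiter=250))
    return r.x*scale,r.fun
def tabpose(p,pts): # x,y,z of centre, yaw, lean(deg, + = away from robot)
    return pts@R.from_euler("ZY",[p[3],p[4]],degrees=True).as_matrix().T+p[:3]
def matpose(p,pts): return pts@R.from_euler("z",p[3],degrees=True).as_matrix().T+p[:3]
E
python3 - <<'E'
from fit import *
ims={c:viewer.read_camera(c) for c in("side","top")}
ot={};om={}
for c in ims:
    ot[c]=best("tablet_mid",c,proj([525,-253,110],c)); om[c]=best("mat",c,proj([525,213,3],c)); print(c,ot[c].sum(),om[c].sum())
np.savez("masks.npz",ts=ot["side"],tt=ot["top"])
pt,f=fit(ot,SLAB,tabpose,[525,-253,110,0,30],np.array([8,8,8,6,4.])); print("tablet",pt.round(1),f)
for c in ims: print(c,fit({c:ot[c]},SLAB,lambda p,q:tabpose([p[0],p[1],pt[2],p[2],30],q),pt[[0,1,3]],np.array([8,8,6.])))
pm,f=fit(om,MAT,matpose,[525,213,0,0],np.array([8,8,5,6.])); print("mat",pm.round(1),f)
for c in ims: print(c,fit({c:om[c]},MAT,lambda p,q:matpose([p[0],p[1],0,p[2]],q),pm[[0,1,3]],np.array([8,8,6.])))
out=[]
for c,(u,v) in {"side":(288,158),"top":(326,205)}.items():
    k=8; im=cv2.resize(ims[c][v-32:v+32,u-32:u+32,::-1],None,fx=k,fy=k,interpolation=cv2.INTER_CUBIC)[:,:, :]
    im=im.copy(); b=im.copy()
    T=tabpose(pt,SLAB)
    for i in range(8):
        for j in range(i):
            if (SLAB[i]!=SLAB[j]).sum()==1:
                a=[tuple(int(e) for e in (proj(T[q],c)-[u-32,v-32]+.5)*k) for q in(i,j)]; cv2.line(im,a[0],a[1],(0,255,255),1)
    cs,_=cv2.findContours(ot[c].astype(np.uint8),0,1)
    for q in cs: cv2.polylines(im,[((q-[u-32,v-32])*k+k//2).astype(np.int32)],True,(0,255,0),1)
    out.append(np.vstack([b[:, :],im])[:, :])
cv2.imwrite("pics/crop.png",cv2.resize(np.hstack(out),(600,600)))
E
```

```text
side 1102 3107
top 1449 2343
tablet [ 530.9 -255.7  103.     7.1   28.8] 0.1508275467529393
side (array([ 531.13170547, -256.06147451,    6.95453609]), np.float64(0.07089382940108893))Traceback (most recent call last):
  File "<stdin>", line 8, in <module>
  File "fit.py", line 21, in fit
    r=minimize(cost,x0/scale,method="Nelder-Mead",options=dict(initial_simplex=sim,xatol=.01,fatol=1e-4,maxiter=250))
    res = _minimize_neldermead(fun, x0, args, callback, bounds=bounds,
                               **options)
    fsim[k] = func(sim[k])
              ~~~~^^^^^^^^
    fx = function(np.copy(x), *(wrapper_args + args))
  File "fit.py", line 19, in cost
    return sum((hullmask([proj(x,c) for x in X])^up[c]).sum()/up[c].sum() for c in up)
  File "fit.py", line 19, in <genexpr>
    return sum((hullmask([proj(x,c) for x in X])^up[c]).sum()/up[c].sum() for c in up)
                          ~~~~^^^^^
  File "h.py", line 9, in proj
    K,Rc,t=info(c); q=K@(Rc@np.array(X,float)+t); return q[:2]/q[2]
           ~~~~^^^
  File "h.py", line 5, in info
    i=viewer.camera_info(c); return [np.array(i[k],float) for k in("camera_matrix","R","t")]
ValueError: time passes only in moves, steps and waits
```

```bash
sed -i 's/^def info(c):/import functools\n@functools.lru_cache\ndef info(c):/' h.py
cat > m1.py <<'E'
from fit import *
ims={c:viewer.read_camera(c) for c in("side","top")}
ot={};om={}
for c in ims:
    ot[c]=best("tablet_mid",c,proj([525,-253,110],c)); om[c]=best("mat",c,proj([525,213,3],c)); print(c,ot[c].sum(),om[c].sum())
pt,f=fit(ot,SLAB,tabpose,[525,-253,110,0,30],np.array([8,8,8,6,4.])); print("tablet",pt.round(1),f)
for c in ims: print(c,fit({c:ot[c]},SLAB,lambda p,q:tabpose([p[0],p[1],110,p[2],30],q),pt[[0,1,3]],np.array([8,8,6.])))
pm,f=fit(om,MAT,matpose,[525,213,0,0],np.array([8,8,5,6.])); print("mat",pm.round(1),f)
for c in ims: print(c,fit({c:om[c]},MAT,lambda p,q:matpose([p[0],p[1],0,p[2]],q),pm[[0,1,3]],np.array([8,8,6.])))
out=[]
for c,(u,v) in {"side":(288,158),"top":(326,205)}.items():
    k=8; b=cv2.resize(ims[c][v-32:v+32,u-32:u+32,::-1],None,fx=k,fy=k,interpolation=cv2.INTER_CUBIC)
    im=b.copy(); T=tabpose(pt,SLAB)
    for i in range(8):
        for j in range(i):
            if (SLAB[i]!=SLAB[j]).sum()==1:
                a=[tuple(int(e) for e in (proj(T[q],c)-[u-32,v-32]+.5)*k) for q in(i,j)]; cv2.line(im,a[0],a[1],(0,255,255),1)
    cs,_=cv2.findContours(ot[c].astype(np.uint8),0,1)
    for q in cs: cv2.polylines(im,[((q-[u-32,v-32])*k+k//2).astype(np.int32)],True,(0,255,0),1)
    out.append(np.vstack([b,im]))
cv2.imwrite("pics/crop.png",cv2.resize(np.hstack(out),(600,600)))
E
python3 m1.py
```

```text
side 1053 3174
top 1501 2284
tablet [ 531.7 -256.5  102.7    7.9   29.4] 0.14337636099517068
side (array([ 527.06137703, -243.83853572,    8.82086958]), np.float64(0.08018755935422602))
top (array([ 530.11915817, -254.65427488,    6.44213634]), np.float64(0.07157728181212525))
mat [528.1 212.5  -6.1   6.7] 0.06829726008274321
side (array([525.23842359, 219.01283705,   7.01805325]), np.float64(0.028079710144927536))
top (array([527.18117026, 211.6554745 ,   6.46305301]), np.float64(0.036640761821366025))
```

View pics/crop.png

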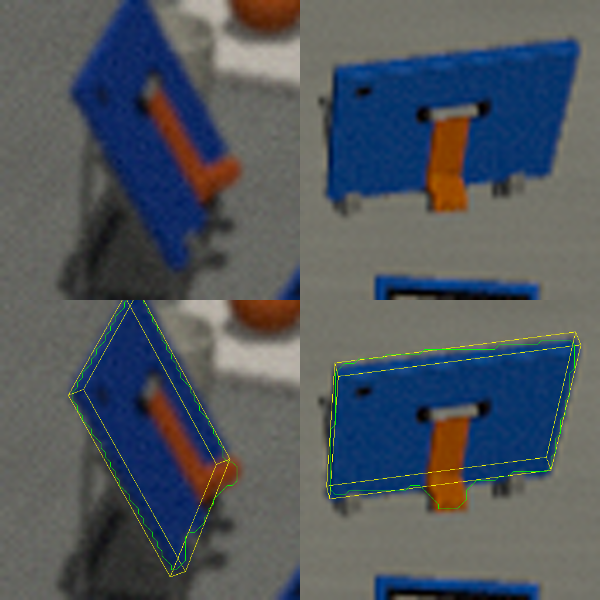

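The crop confirms the choice: a blue back with the orange leg and its tab near side (300,162) and top (324,215). The yaw is about 7.5°. The two cameras disagree by about 7 mm in y on the mat and slightly more on the tablet. With that corrected the tablet centre comes out near z = 108, against 107 by the text. Now I plan the poses with IK.

```bash
cat > plan.py <<'E'
from h import *
RT=R.from_euler("ZY",[7.4,30],degrees=True).as_matrix(); C=np.array([530,-254.5,108.])
def Ry(a): return R.from_rotvec([0,a,0]).as_matrix()
def tabgrip(phi,alpha,s,back=3.,yoff=0):
    """TCP pose pinching the tab at leg angle phi; alpha = tool tilt in leg frame"""
    L=RT@Ry(phi); x=np.array([np.cos(alpha),0,-np.sin(alpha)]); y=np.array([0,s,0.])
    M=L@np.c_[x,y,np.cross(x,y)]
    g=C+RT@[-9.5,yoff,25]+L@[-21.5,0,-78]
    return g+M[:,0]*(19-back), R.from_matrix(M).as_rotvec()
def slabgrip(RTm,c,s,zg=61.,lift=0.):
    """TCP pose gripping the upper edge; tool along -z_t, jaws along x_t"""
    M=RTm@np.c_[[0,0,-1.],[s,0,0.],[0,-s,0.]]
    assert np.linalg.det(M)>0
    return c+RTm@[0,0,zg-19+lift], R.from_matrix(M).as_rotvec()
MY=6.8; MC=np.array([526.5,214.,3.])
RP=R.from_euler("ZY",[MY,-22],degrees=True).as_matrix()
CP=MC+R.from_euler("z",MY,degrees=True).as_matrix()@[8,0,71.9]
E
python3 - <<'E'
from plan import *
np.set_printoptions(precision=2,suppress=True)
for s in(1,-1):
    for al in(.2,.45,.8): print("tab",s,al,*[kin.ik(*tabgrip(f,al,s,b)) for f,b in((0,80),(0,3),(.35,3),(.73,3))],sep="\n ")
    print("slab",s,*[kin.ik(*slabgrip(RT,C,s,lift=l)) for l in(90,0)],"place",*[kin.ik(*slabgrip(RP,CP,s,lift=l)) for l in(80,0)],sep="\n ")
E
```

```text
tab
 1
 0.2
 [ 2.02  1.16 -1.44  2.37  1.66  0.36  1.19]
 [ 1.82  1.25 -1.32  2.31  2.07  0.41  0.83]
 [ 1.44  0.59 -0.94  2.21  0.56  0.21  1.85]
 [ 1.09  0.47 -0.72  2.02  0.38  0.69  1.86]
tab
 1
 0.45
 [ 1.66  0.53 -1.06  2.27  0.01  0.19  2.45]
 [ 1.57  0.82 -1.11  2.24  1.48  0.25  1.07]
 [ 1.14  0.5  -0.72  2.1   0.39  0.48  1.89]
 [ 0.95  0.56 -0.69  1.88  0.48  1.    1.72]
tab
 1
 0.8
 [ 1.18  0.4  -0.75  2.07  0.23  0.58  2.02]
 [ 1.09  0.56 -0.69  2.08  0.47  0.45  1.81]
 [ 0.94  0.6  -0.67  1.9   0.52  0.92  1.69]
 [ 0.8   0.73 -0.67  1.67  0.57  1.41  1.61]
slab
 1
 [ 0.42  0.78 -0.32  1.2   0.35  1.72  0.22]
 [ 0.46  0.78 -0.32  1.38  0.37  1.54  0.19]
 place
 [ 0.23  0.26 -0.88  2.15  0.71  0.59 -1.04]
 [ 0.04  0.41 -0.68  2.16  1.    0.49 -1.29]
tab
 -1
 0.2
 [ 2.04  1.26 -1.5   2.37  1.67  0.47 -1.92]
 [ 1.82  1.25 -1.32  2.31  2.07  0.41 -2.31]
 [ 1.09  0.43 -0.5   2.23 -0.72  0.22 -0.1 ]
 [ 0.67  0.37 -0.19  2.05  0.    0.64 -0.95]
tab
 -1
 0.45
 [ 1.24  0.34 -0.54  2.29 -1.06  0.32  0.3 ]
 [ 1.57  0.82 -1.11  2.24  1.48  0.25 -2.07]
 [ 0.74  0.4  -0.23  2.12 -0.15  0.44 -0.77]
 [ 0.52  0.45 -0.13  1.9   0.16  0.91 -1.14]
tab
 -1
 0.8
 [ 0.76  0.31 -0.24  2.09 -0.15  0.56 -0.79]
 [ 0.71  0.46 -0.22  2.1  -0.14  0.4  -0.8 ]
 [ 0.53  0.49 -0.13  1.92  0.15  0.82 -1.14]
 [ 0.39  0.62 -0.08  1.7   0.26  1.28 -1.26]
slab
 -1
 [ 0.14  0.75  0.2   1.22  0.08  1.66 -2.71]
 [ 0.13  0.75  0.23  1.41  0.07  1.46 -2.7 ]
 place
 [ 0.52  0.46 -1.29  2.14  1.01  0.77  1.87]
 [ 0.47  0.8  -1.32  2.14  1.41  0.95  1.62]
```

```bash
cat > snap.py <<'E'
from h import *
def snap(fn,boxes,k=8,marks={}):
    out=[]
    for c,(u,v,r) in boxes.items():
        im=viewer.read_camera(c)[:,:,::-1]; im=cv2.resize(im[max(v-r,0):v+r,max(u-r,0):u+r],(400,400),interpolation=cv2.INTER_CUBIC)
        for X,col in marks.get(c,[]):
            p=(proj(X,c)-[max(u-r,0),max(v-r,0)]+.5)*200/r; cv2.circle(im,tuple(int(e) for e in p),4,col,1)
        out.append(im)
    cv2.imwrite("pics/"+fn,np.hstack(out))
E
python3 - <<'E'
from plan import *; from snap import snap
np.set_printoptions(precision=2,suppress=True)
print(tabgrip(0,.7,-1,100)[0],kin.ik(*tabgrip(0,.7,-1,100)))
robot.movep(*tabgrip(0,.7,-1,100)); grip(.52,8)
p,r=tabgrip(0,.7,-1,3); robot.servo_line(p,feed=80)
o=robot.observe(); print(o["t"],o["tcp_pos"],p,o["contact_force"],o["grip_width"])
m=[(p,(0,255,0)),(C+RT@[-9.5,0,25]+RT@[-21.5,0,-78],(0,255,255)),(C+RT@[-9.5,0,25],(255,255,255))]
snap("tab1.png",{"side":(300,155,40),"top":(325,205,40)},marks={"side":m,"top":m})
E
```

```text
[ 449.77 -264.92  153.77] [ 0.87  0.25 -0.29  2.15 -0.33  0.51 -0.57]
5.8917 [ 482.66 -260.95   63.04] [ 482.5  -260.67   62.56] [-0.5   0.27  0.63] 0.5162458205005378
```

View pics/tab1.png

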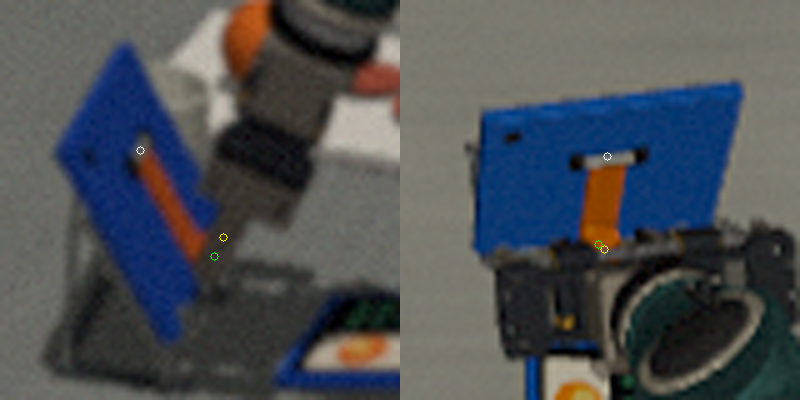

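The fingers straddle the tab: in the side crop the near finger hides it, and in the top crop the leg is centred on the marks at (600,245). Next I pinch and swing.

```bash
python3 - <<'E'
from plan import *; from snap import snap
np.set_printoptions(precision=2,suppress=True)
grip(0,8); o=robot.observe(); print(o["t"],o["tcp_pos"],o["contact_force"],o["grip_width"]*92)
for f in np.arange(.1,.71,.1):
    p,r=tabgrip(f,.7,-1,3); robot.servo_line(p,feed=60,rotation=r)
    o=robot.observe(); print(round(f,2),round(o["t"],2),o["contact_force"],o["wrist_torque"],np.linalg.norm(o["tcp_pos"]-p),o["grip_width"]*92)
hg=C+RT@[-9.5,0,25]
m=[(hg+RT@Ry(f)@[0,0,-92],(0,255,255)) for f in(0,.7)]+[(hg,(255,255,255))]
snap("tab2.png",{"side":(300,155,40),"top":(325,205,40)},marks={"side":m,"top":m})
E
```

```text
6.4667 [ 482.32 -259.53   62.53] [-1.21  3.47  4.39] 24.308027969335892
0.1 6.79 [-0.69 -0.51 -1.3 ] [-0.11  0.28 -0.1 ] 0.3310176043370241 23.848765330246508
0.2 7.09 [-0.83 -0.28  0.1 ] [ 0.02  0.03 -0.1 ] 0.5892956501180122 23.434926812737622
0.3 7.39 [1.71 0.21 1.29] [ 0.06 -0.21 -0.05] 0.7320536213730209 24.083294937449825
0.4 7.69 [2.11 0.57 1.26] [ 0.04 -0.48  0.01] 0.8690238241989005 24.037248839050104
0.5 7.99 [1.77 0.87 1.05] [ 0.   -0.73  0.  ] 0.9110857806573577 23.844125589347104
0.6 8.29 [ 2.92 -0.05 -0.15] [-0.   -0.81 -0.04] 0.8097394239411727 23.732038000359353
0.7 8.59 [ 2.07  1.11 -0.2 ] [ 0.11 -0.87 -0.04] 0.8025157009575963 24.03238692746431
```

View pics/tab2.png

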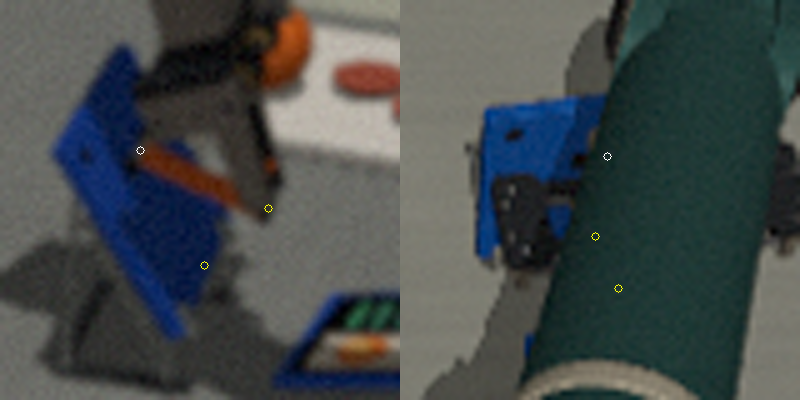

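The leg is out to about 0.7 and the tablet is still seated. I push gently on to the stop while watching the force.

```bash
python3 - <<'E'
from plan import *; from snap import snap
np.set_printoptions(precision=2,suppress=True)
for f in np.arange(.72,.785,.02):
    p,r=tabgrip(f,.7,-1,3); robot.servo_line(p,feed=40,rotation=r)
    o=robot.observe(); F=o["contact_force"]; print(round(f,2),round(o["t"],2),F,o["wrist_torque"],np.linalg.norm(o["tcp_pos"]-p),o["grip_width"]*92)
    if np.linalg.norm(F)>7: break
E
```

```text
0.72 8.94 [2.16 0.36 1.2 ] [ 0.23 -0.62 -0.05] 0.24173997690892263 23.862825865697783
0.74 9.19 [1.19 0.42 0.97] [ 0.25 -0.6  -0.06] 0.16622954909014437 23.975572946052033
0.76 9.44 [ 1.3  -0.05 -2.35] [ 0.14 -0.97 -0.1 ] 0.34693938834227145 24.175235216765095
0.78 9.69 [ 1.33 -0.7  -6.74] [ 0.08 -1.43 -0.  ] 0.7642320906081925 23.885120002480416
```

```bash
python3 - <<'E'
from plan import *; from snap import snap
np.set_printoptions(precision=2,suppress=True)
p,r=tabgrip(.755,.7,-1,3); robot.servo_line(p,feed=60,rotation=r)
o=robot.observe(); print(o["contact_force"]); grip(.52)
p,r=tabgrip(.755,.7,-1,150); print(p); robot.servo_line(p,feed=250)
robot.movep(*slabgrip(RT,C,1,lift=90)); grip(.5,40)
o=robot.observe(); print(o["t"],o["tcp_pos"],o["joints"])
hg=C+RT@[-9.5,0,25]
m=[(hg+RT@Ry(f)@[0,0,-92],(0,255,255)) for f in(0,.7)]+[(hg,(255,255,255)),(o["tcp_pos"],(0,255,0))]
m+=[(C+RT@v,(0,255,0)) for v in([-6,85,75],[-6,-85,75],[-6,85,-75],[-6,-85,-75])]
snap("slab1.png",{"side":(300,155,40),"top":(325,205,40)},marks={"side":m,"top":m})
E
```

```text
[ 0.3  -0.23 -0.25]
[ 505.54 -257.68  252.78]
12.7 [ 595.35 -245.99  222.62] [ 0.35  0.76 -0.19  1.2   0.28  1.69  0.27]
```

View pics/slab1.png

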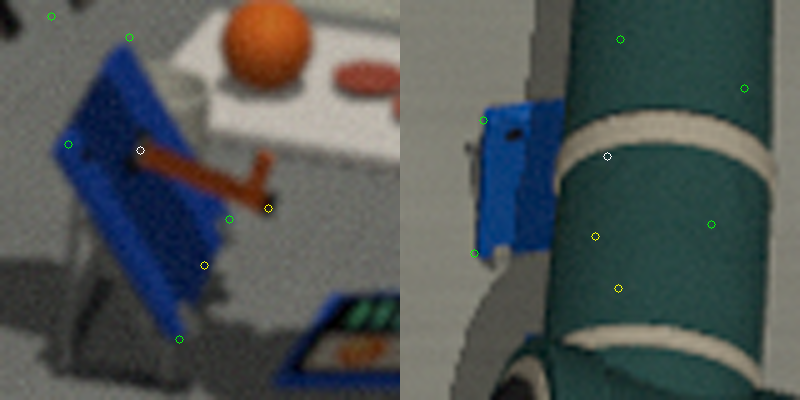

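In this view the leg's foot sits on the predicted 0.7 mark. However, the tablet's lower +y corner seems to have moved about 10 mm toward the robot, in side from (165,340) to (183,337). I clear the arm and measure again.

```bash
cat > m2.py <<'E'
from fit import *; from plan import C,RT,Ry
np.set_printoptions(precision=2,suppress=True)
if robot.observe()["joints"][0]<.7:
    j=np.array(robot.observe()["joints"]); j[0]+=.75; robot.goto_joints(j)
print(robot.observe()["t"])
ims={c:viewer.read_camera(c) for c in("side","top")}
# blue pixels of the slab
ot={}
for c in ims:
    a=best("tablet_mid",c,proj(C,c)); hsv=cv2.cvtColor(ims[c],cv2.COLOR_RGB2HSV)
    b=((hsv[...,0]>95)&(hsv[...,0]<130)&(hsv[...,1]>120)).astype(np.uint8)
    near=cv2.circle(np.zeros_like(b),tuple(int(e) for e in proj(C,c)),38,1,-1)
    n,l,s,_=cv2.connectedComponentsWithStats(b*near); k=1+np.argmax(s[1:,4]); m=(l==k)
    pts=np.argwhere(m)[:,::-1]; h=np.zeros_like(b); cv2.fillConvexPoly(h,cv2.convexHull(pts.astype(np.int32)),1)
    ot[c]=h>0; print(c,a.sum(),m.sum(),h.sum())
def tp(p,q): return q@R.from_euler("ZYX",p[3:6],degrees=True).as_matrix().T+p[:3]
off=np.array([0,0,0])
for x0 in([530,-254,104,7,30,0],[524,-254,104,7,36,0]):
    p,f=fit(ot,SLAB,tp,x0,np.array([8,8,8,6,6,4.])); print("tablet",p,f)
T=R.from_euler("ZYX",p[3:6],degrees=True).as_matrix()
print("edge ends",(p[:3]+T@[-6,85,-75]),(p[:3]+T@[-6,-85,-75])," was",C+RT@[-6,85,-75],C+RT@[-6,-85,-75])
print("top",(p[:3]+T@[0,0,75]),"was",C+RT@[0,0,75])
out=[]
for c,(u,v) in {"side":(290,158),"top":(326,205)}.items():
    k=10;r=40; im=cv2.resize(ims[c][v-r:v+r,u-r:u+r,::-1],None,fx=k,fy=k,interpolation=cv2.INTER_CUBIC); X=tp(p,SLAB)
    for i in range(8):
        for q in range(i):
            if (SLAB[i]!=SLAB[q]).sum()==1:
                a=[tuple(int(e) for e in (proj(X[w],c)-[u-r,v-r]+.5)*k) for w in(i,q)]; cv2.line(im,a[0],a[1],(0,255,255),1)
    out.append(im)
cv2.imwrite("pics/m2.png",cv2.resize(np.hstack(out),(800,400)))
E
python3 m2.py
```

```text
14.5417
side 1169 937 1100
top 1601 1308 1556
tablet [ 529.01 -256.11  105.92    8.19   32.02    1.64] 0.09528102360364571
tablet [ 528.82 -255.58  105.81    8.42   32.33    2.18] 0.0978232355690582
edge ends [ 473.01 -175.09   48.42] [ 494.46 -343.64   42.96]  was [ 476.71 -175.71   46.05] [ 498.61 -344.29   46.05]
top [ 568.88 -252.54  169.14] was [ 567.19 -249.67  172.95]
```

View pics/m2.png

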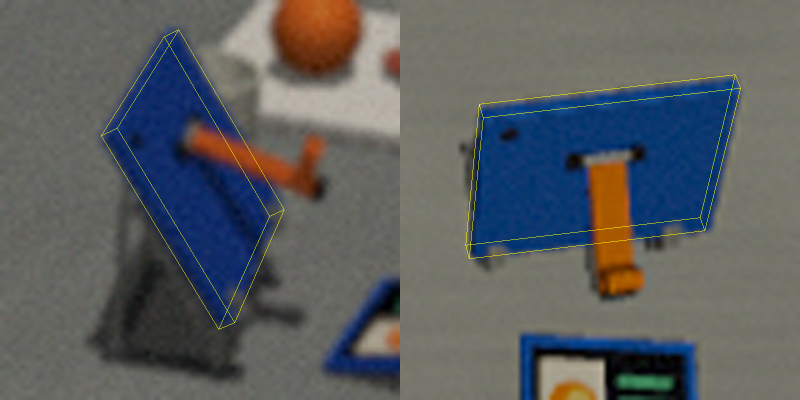

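The tablet is still seated, within about 4 mm and 2° of the first fit, so the earlier shift was a trick of the shadow. The leg is fully out. Next I grip the upper edge and lift.

```bash
sed -i 's/\[7.4,30\]/[7.8,30.7]/; s/\[530,-254.5,108.\]/[529.5,-254.5,108.]/' plan.py; python3 - <<'E'
from plan import *
np.set_printoptions(precision=2,suppress=True)
robot.movep(*slabgrip(RT,C,1,zg=62,lift=80))
p,r=slabgrip(RT,C,1,zg=62); robot.servo_line(p,feed=90)
o=robot.observe(); print(o["t"],o["tcp_pos"]-p,o["contact_force"])
grip(0,45); o=robot.observe(); print(o["t"],o["tcp_pos"]-p,o["contact_force"],o["wrist_torque"],o["grip_width"]*92)
q,r=slabgrip(RT,C,1,zg=62,lift=30); robot.servo_line(q,feed=60)
o=robot.observe(); print(o["t"],o["contact_force"],o["wrist_torque"],o["grip_width"]*92)
q,r=slabgrip(RT,C,1,zg=62,lift=150); robot.servo_line(q,feed=120)
o=robot.observe(); print(o["t"],o["contact_force"],o["wrist_torque"],o["grip_width"]*92,o["joints"])
RM=R.from_euler("ZY",[7,0],degrees=True).as_matrix()
for s in (1,-1):print(kin.ik(*slabgrip(RM,np.array([500,-20,300.]),s)))
E
```

```text
17.5167 [0.6  0.08 0.49] [-0.98  0.1   0.64]
18.1333 [-1.04 -0.19  0.64] [-4.37  0.71  4.6 ] [-0.08  1.04 -0.35] 11.60915617419989
18.7833 [-5.25  0.14  1.  ] [-0.2   0.7  -0.34] 11.990473142308947
19.9917 [ 0.04 -0.2  -3.83] [ 0.14 -1.18 -0.01] 11.7790712732693 [ 0.31  0.79 -0.18  1.04  0.28  1.84  0.3 ]
[ 0.31  0.13 -0.37  1.78  0.05  1.25  0.05]
[-1.22  0.21  1.4   1.85 -0.22  1.26 -2.78]
```

```bash
python3 - <<'E'
from plan import *
np.set_printoptions(precision=2,suppress=True)
RM=R.from_euler("ZY",[7,5],degrees=True).as_matrix()
robot.movep(*slabgrip(RM,np.array([520,-30,290.]),1,zg=62))
o=robot.observe(); print(o["t"],o["contact_force"],o["joints"])
P=slabgrip(RP,CP,1,zg=62,lift=0); up=(P[0]+[0,0,150],P[1])
print(kin.ik(*up),kin.ik(P[0]+[0,0,30],P[1]),kin.ik(*P))
robot.movep(*up)
o=robot.observe(); print(o["t"],o["contact_force"],o["wrist_torque"],o["joints"],o["tcp_pos"]-up[0],kin.ik(*P))
E
```

```text
20.9583 [ 0.83 -0.83 -3.95] [ 0.29  0.23 -0.35  1.68  0.09  1.33  0.03]
[ 0.03  0.13 -0.61  2.02  0.38  0.69 -0.7 ] [-0.16  0.3  -0.43  2.15  0.68  0.45 -1.02] [-0.27  0.34 -0.31  2.18  0.75  0.38 -1.09]
21.95 [-0.06 -0.59 -3.59] [-0.19  0.68 -0.05] [ 0.04  0.14 -0.61  2.02  0.38  0.69 -0.7 ] [ 1.33 -1.85 -0.33] [-0.17  0.36 -0.43  2.17  0.83  0.41 -1.16]
```

```bash
cat > m3.py <<'E'
import sys
from fit import *; from plan import RP,CP,slabgrip,MY
np.set_printoptions(precision=2,suppress=True)
def measure(fn,c0,x0=None):
    ims={c:viewer.read_camera(c) for c in("side","top")}; out=[]
    for c in ims:
        print(c,[(n,toworld(d["at"],c).round(1),round(d["confidence"],2)) for n in("tablet_mid","tablet_edge","kickstand_foot","mat") for d in viewer.pinpoint(n,c) if np.linalg.norm(toworld(d["at"],c)-c0)<130])
        u,v=(int(e) for e in proj(c0,c)); r=45;k=10
        im=cv2.resize(ims[c][v-r:v+r,u-r:u+r,::-1],(400,400),interpolation=cv2.INTER_CUBIC); k=400/(2*r)
        X=SLAB@RP.T+c0
        M=matpose([526.5,214,0,MY],MAT)
        for A,B,col in((X,SLAB,(0,255,255)),(M,MAT,(0,255,0))):
            for i in range(len(A)):
                for q in range(i):
                    if (B[i]!=B[q]).sum()==1:
                        a=[tuple(int(e) for e in (proj(A[w],c)-[u-r,v-r]+.5)*k) for w in(i,q)]; cv2.line(im,a[0],a[1],col,1)
        out.append(im)
    cv2.imwrite("pics/"+fn,np.hstack(out))
E
python3 - <<'E'
from m3 import *
P=slabgrip(RP,CP,1,zg=62); robot.servo_line(P[0]+[0,0,25],feed=120,rotation=P[1])
o=robot.observe(); print(o["t"],o["contact_force"],o["tcp_pos"]-P[0],o["joints"])
print((R.from_rotvec(P[1]).inv()*R.from_rotvec(o["tcp_rot"])).as_rotvec())
measure("place1.png",CP+[0,0,25])
E
```

```text
23.1417 [ 1.4  -0.38 -4.04] [ 0.49  0.25 25.62] [-0.13  0.31 -0.47  2.15  0.73  0.46 -1.06]
[0. 0. 0.]
side [('tablet_mid', array([531.5, 221.2, 100.4]), 0.81), ('tablet_mid', array([527.6, 217.2,  -3.7]), 0.64), ('tablet_edge', array([557. , 218.5,  30.9]), 0.96), ('mat', array([525.8, 218.9,  -3.8]), 0.67), ('mat', array([552.6, 216.7,  28.8]), 0.35)]
top [('tablet_mid', array([531.8, 212.9, 106.7]), 0.68), ('tablet_edge', array([557.2, 214.2,  30.6]), 0.74), ('tablet_edge', array([469. , 208.7,  57.5]), 0.48), ('kickstand_foot', array([492.1, 209.5,  33. ]), 0.37), ('mat', array([523.5, 208.6,  -1. ]), 0.83)]
```

View pics/place1.png

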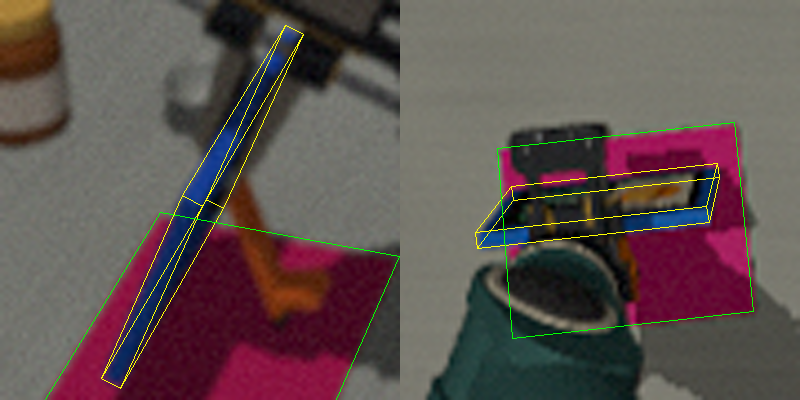

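The overlay agrees. The tablet sits about 3 mm too far in +y relative to the mat in both views, so I correct that and lower by force.

```bash
python3 - <<'E'
from m3 import *
P=slabgrip(RP,CP,1,zg=62); p=np.array(P[0]+[0,-3,0])
robot.servo_line(p+[0,0,6],feed=60); robot.hold(.2)
F0=robot.observe()["contact_force"]; print(F0,robot.observe()["wrist_torque"])
for h in np.arange(5,-6.1,-.5):
    robot.servo_line(p+[0,0,h],feed=12); o=robot.observe(); d=o["contact_force"]-F0
    print(h,round(o["t"],2),(o["tcp_pos"]-p)[2].round(2),d,o["wrist_torque"])
    if d[2]>4: break
E
```

```text
[-0.96 -0.58 -4.05] [-0.13  0.69  0.01]
5.0 24.56 5.08 [ 1.72 -0.36 -0.3 ] [-0.15  0.69 -0.03]
4.5 24.81 4.45 [1.65 0.13 0.13] [-0.11  0.69  0.05]
4.0 25.06 3.96 [0.74 0.17 0.63] [-0.14  0.7   0.03]
3.5 25.31 3.46 [ 1.19  0.25 -0.21] [-0.12  0.7   0.03]
3.0 25.56 2.97 [1.3  0.25 0.26] [-0.12  0.65  0.03]
2.5 25.81 2.48 [ 1.95  0.19 -0.03] [-0.17  0.69  0.  ]
2.0 26.06 1.97 [ 0.82  2.   -0.92] [-0.14  0.73  0.01]
1.5 26.31 1.46 [ 1.17  0.13 -0.44] [-0.1   0.71 -0.01]
1.0 26.56 0.94 [ 0.98  0.34 -0.75] [-0.12  0.76  0.  ]
0.5 26.81 0.44 [ 1.15  1.16 -0.5 ] [-0.13  0.67 -0.02]
0.0 27.06 -0.02 [ 1.41  1.26 -0.28] [-0.16  0.74 -0.01]
-0.5 27.31 -0.55 [ 0.55  0.55 -0.37] [-0.11  0.68 -0.  ]
-1.0 27.56 -0.94 [0.55 0.03 0.06] [-0.12  0.68  0.01]
-1.5 27.81 -1.14 [-1.07  1.08  3.85] [-0.17  0.7  -0.06]
-2.0 28.06 -1.36 [-3.98  1.66  8.86] [-0.34  1.   -0.06]
```

Contact came at about 1 mm below nominal. I slacken the grip to 3 N so the edge and foot settle while still held, then check.

```bash
python3 - <<'E'
from m3 import *
grip(0,3); robot.hold(.3); o=robot.observe(); print(o["t"],o["contact_force"],o["wrist_torque"],o["grip_width"]*92)
P=slabgrip(RP,CP,1,zg=62); robot.servo_line(np.array(P[0])+[0,-3,-2.8],feed=5); robot.hold(.2)
o=robot.observe(); print(o["t"],o["contact_force"],o["wrist_torque"],o["tcp_pos"]-P[0])
measure("place2.png",CP+[0,-3,0])
E
```

```text
28.575 [-1.93  1.43  3.76] [0.39 0.51 0.17] 12.06081765212048
29.0833 [-1.09  0.95  4.14] [0.31 0.04 0.15] [ 0.39 -2.99 -2.58]
side [('tablet_mid', array([526. , 215. ,  75.2]), 0.72), ('tablet_edge', array([551.6, 212.8,   0.9]), 0.59), ('kickstand_foot', array([486.9, 207.9,   5.4]), 0.78), ('mat', array([524.1, 218.6,  -2.9]), 0.67), ('mat', array([531.4, 219.9,  73.4]), 0.64)]
top [('tablet_mid', array([529.3, 209.6,  76.2]), 0.82), ('kickstand_foot', array([489.3, 202.5,   7.2]), 0.58), ('mat', array([525.2, 208.6,  -2.4]), 0.83)]
```

View pics/place2.png

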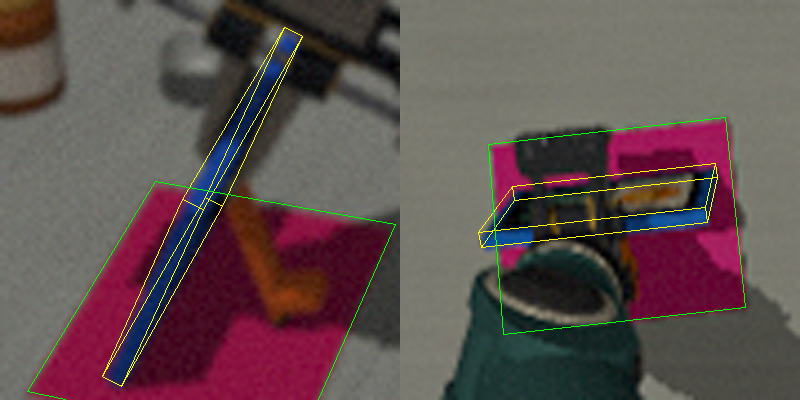

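The edge (z about 1) and the foot axis (5.4 and 7.2, expected 7) are both down, and the lean matches the overlay. I let go and retreat along the tool axis.

```bash
python3 - <<'E'
from m3 import *
grip(.4); robot.hold(.2); o=robot.observe(); print(o["t"],o["contact_force"],o["grip_width"])
p,_=slabgrip(RP,CP+[0,-3,-2.6],1,zg=62,lift=110); robot.servo_line(p,feed=100)
j=np.array(robot.observe()["joints"]); j[0]+=.6; j[1]-=.15; robot.goto_joints(j)
robot.hold(.5); print(robot.observe()["t"])
measure("fin.png",CP+[0,-3,0])
c={k:viewer.read_camera(k) for k in("side","top")}
for k in c:
    print(k,[(n,toworld(d["at"],k).round()) for n in("bowl_mid","shaker_mid","squeeze_mid","jar_mid","cup_mid","mug_mid") for d in viewer.pinpoint(n,k)[:1]])
E
```

```text
30.325 [ 0.33 -0.93  0.3 ] 0.4008516700813402
33.275
side [('tablet_mid', array([529.5, 221.2,  71.1]), 0.87), ('tablet_edge', array([553.8, 213.9,   1.1]), 0.85), ('kickstand_foot', array([486.9, 210.6,   8.8]), 0.74), ('mat', array([525.2, 219.9,  -0.7]), 0.77), ('mat', array([527.5, 218.9,  73.8]), 0.68)]
top [('tablet_mid', array([528.5, 207.6,  76.8]), 0.83), ('tablet_edge', array([554.4, 212.6,  -0.5]), 0.91), ('kickstand_foot', array([489.1, 207.4,   5.3]), 0.5), ('mat', array([524.2, 207.5,  -0.7]), 0.8)]
side [('bowl_mid', array([641.,  11.,  15.])), ('shaker_mid', array([436.,  -4.,  35.])), ('squeeze_mid', array([ 766., -138.,   82.])), ('jar_mid', array([761.,  66.,  43.])), ('cup_mid', array([ 592., -460.,   39.])), ('mug_mid', array([590., 484.,  41.]))]
top [('bowl_mid', array([636.,   6.,  17.])), ('squeeze_mid', array([ 761., -139.,   84.])), ('jar_mid', array([754.,  61.,  50.])), ('cup_mid', array([588., 482.,  49.])), ('mug_mid', array([589., 483.,  48.]))]
```

View pics/fin.png

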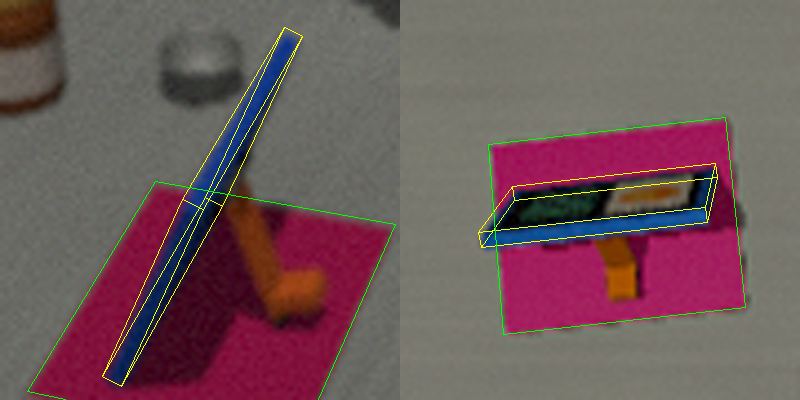

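```bash
python3 -c "
from h import *
print(robot.job_done(), robot.observe()['t'])"
```

```text
the job is handed in; nothing more can be done
the job is handed in; nothing more can be done
```

The tablet is standing in the middle of the magenta mat, leaning on its open kickstand, with the screen facing away from the robot. I handed the job in at about 33.5 s.

I pinched the tab, swung the kickstand out and pushed gently until the force rose at its stop. Then I gripped the tablet's upper edge, lifted it out of the rack and lowered it until it touched the mat. I slackened the grip to 3 N so it settled while still held, then let go and backed off.

**Last checks:**
- **Placement:** It stands free and square with the mat in both views. Sideways it is centred to about 1–4 mm. The case centre sits about 4 mm past the mat's middle, so that the whole footprint is roughly centred.
- **Contact:** Before letting go, the lower edge read z about 1 mm (the mat top is at 3). The foot axis read 5.4 and 7.2 mm (7 expected). Whether edge and foot both bore on the mat rests on these readings and the picture, because the force signal could not separate them.
- **Bystanders:** All six read within a few millimetres of where they started, but the shaker was seen only by the side camera in the last check. The top camera's last "cup" report landed on the mug; the side camera still put the cup in its place.
- **Camera disagreement:** The two cameras disagreed by 7–12 mm in y throughout, so I placed the tablet relative to the mat as seen in the same pictures.

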